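Stand two offcuts on edge in the slotted rack and close its keeper

TASK

Slide the rack's keeper bar fully back, away from you, then stand the plywood offcut (the shorter, wider board) in the slot with the blue tab and the pine offcut (the longer, narrower one) in the slot with the yellow tab, each upright on its long edge, down on the slot's floor and centred along the slot. Then pull the keeper bar fully forward again, to its front stop over the boards, and let go. Leave the green board, the mug and the glue bottle where they are.

Things in the scene. Friction and masses are not known exactly. Their poses are not given: they have to be found in the camera images.
- rack: Fixed plywood base 10 mm thick, x -98..+152 mm, 262 mm wide in y. Four slots along its x axis, at y = +82.5, +27.5, -27.5, -82.5 mm, each 24 mm wide between thin aluminium fins at x = -66..-30 and +30..+66 mm (finger gap between). Floor z = 10 mm; fins straight to 34 mm, then lips flaring to 34 mm wide at z = 42 mm. Origin: on the worktop under the middle of the slots; z up.
- keeper (a joint): Slide of the keeper bar along the rack's +x, in m: 0 = forward against its front stop, bar across the middle of the slots (it blocks loading); 0.115 = fully back, clear of the boards. Stays where it is left; about 1.5 N of friction.
- keeper_tab (a point): Middle of the top of the red grip tab on the keeper bar, 118 mm above the worktop; moves with the bar. The tab is 12 mm thick along the rack's x (pinch it there), 44 mm long along its y and stands 24 mm above the steel bar. The bar is 14 mm thick along x, from z = 84 to 94 mm, and spans all slots.
- slot_blue: The slot marked by the blue tab on the rack's front edge (tab 16x34x10 mm, 107 mm towards -x from this origin). Origin: middle of that slot on its floor; x along the slot, y across it, z up, as the rack's axes. Any of the three slots but the one at y = -82.5 mm.
- slot_yellow: The slot marked by the yellow tab; origin and axes as for slot_blue. A third, grey tab marks a slot that stays empty; the slot with no tab holds the green board.
- plywood_board: Loose plywood offcut, 65 (x) x 120 (y) x 18 (z) mm, about 0.09 kg. Origin: centre of its underside face. It starts leaning on either rest, long edges level, faces 35 degrees from vertical, upper long edge towards the robot and free to pinch across the thickness. Then +x points down the slope, +y along the board, +z out of its upper face.
- plywood_board_mid (a point): Centre of the plywood offcut's volume: 32.5 mm from each long edge.
- pine_board: Loose plain pine offcut, 45 (x) x 160 (y) x 20 (z) mm, about 0.08 kg. Origin: centre of its underside face. It starts leaning on either rest, long edges level, faces 35 degrees from vertical, upper long edge towards the robot and free to pinch across the thickness. Then +x points down the slope, +y along the board, +z out of its upper face.
- pine_board_mid (a point): Centre of the pine offcut's volume: 22.5 mm from each long edge.
- rest_a: Fixed wooden sloped rest, base 100 (x) x 150 (y) x 8 mm. A ledge with a 6 mm lip holds the board's lower edge; two ribs at y = +-50 mm, 14 mm wide, carry its lower 30 mm; between the ribs its underside is free. Origin: on the worktop under the ledge's inner corner, which is 40 mm up; the slope rises from there towards -x (the robot).
- rest_b: A second rest like rest_a.
- green_board: Green painted board 110x18x60 mm standing in the rack's slot at y = -82.5 mm; origin: middle of its lower edge. Loose; leave it.
- mug: White mug with grey dots at the back of the worktop, 82x117x91 mm, origin under its middle. Loose; leave it.
- glue: Small brown dropper bottle of glue at the back of the worktop, 33x34x102 mm, origin under its middle. Loose; leave it.

How it is judged:
On the way, in this order (a step that is already met when the one before it is completed fails the run):
1. the keeper bar is fully back (joint over 0.108) (value of joint keeper above 0.108 m), for 0.1 s.
2. with the bar still back (over 0.095), both boards stand on edge in their slots, released by the fingers (x of plywood_board_mid in the frame of slot_blue between -0.02 and 0.02 m and y of plywood_board_mid in the frame of slot_blue between -0.008 and 0.008 m and z of plywood_board_mid in the frame of slot_blue between 0.0285 and 0.0365 m and angle between the x axis of plywood_board and the z axis of slot_blue, either way round below 0.26 rad and angle between the y axis of plywood_board and the x axis of slot_blue, either way round below 0.15 rad and x of pine_board_mid in the frame of slot_yellow between -0.02 and 0.02 m and y of pine_board_mid in the frame of slot_yellow between -0.008 and 0.008 m and z of pine_board_mid in the frame of slot_yellow between 0.0185 and 0.0265 m and angle between the x axis of pine_board and the z axis of slot_yellow, either way round below 0.26 rad and angle between the y axis of pine_board and the x axis of slot_yellow, either way round below 0.15 rad and value of joint keeper above 0.095 m and contact force between the fingers and plywood_board below 0.1 N and contact force between the fingers and pine_board below 0.1 N), for 0.2 s.
At the end, for the whole second after the job is handed in: The plywood offcut stands in the blue-tab slot and the pine offcut in the yellow-tab slot: each on a long edge, within 20 mm of the slot's middle along it and 8 mm across it, seated on the floor to 4 mm, within 15 degrees of upright and at rest; the keeper bar is within 7 mm of its front stop (x of plywood_board_mid in the frame of slot_blue between -0.02 and 0.02 m and y of plywood_board_mid in the frame of slot_blue between -0.008 and 0.008 m and z of plywood_board_mid in the frame of slot_blue between 0.0285 and 0.0365 m and angle between the x axis of plywood_board and the z axis of slot_blue, either way round below 0.26 rad and angle between the y axis of plywood_board and the x axis of slot_blue, either way round below 0.15 rad and x of pine_board_mid in the frame of slot_yellow between -0.02 and 0.02 m and y of pine_board_mid in the frame of slot_yellow between -0.008 and 0.008 m and z of pine_board_mid in the frame of slot_yellow between 0.0185 and 0.0265 m and angle between the x axis of pine_board and the z axis of slot_yellow, either way round below 0.26 rad and angle between the y axis of pine_board and the x axis of slot_yellow, either way round below 0.15 rad and linear speed of each of plywood_board, pine_board below 0.02 m/s and value of joint keeper below 0.007 m); the robot touches nothing.
It fails at once if the green board was moved more than 25 mm (distance of green_board from where it was at the start of the episode above 0.025 m).
It fails at once if the mug was moved more than 40 mm (distance of mug from where it was at the start of the episode above 0.04 m).
It fails at once if the glue bottle was moved more than 40 mm (distance of glue from where it was at the start of the episode above 0.04 m).
It also fails if it takes over 72 s, if anything falls off the work surface, if the arm or the gripper's body presses on something with over 40 N, if the wrist force passes 120 N, or if a joint passes its speed limit or range.

ROBOT

A 7-joint arm with a two-finger parallel gripper is mounted at the origin on the work surface; the furniture and walls round the work are solid. World frame = base frame: x ahead of the robot, y to its left, z up, the work surface at z = 0. Lengths are in m, angles in rad, forces in N, time in s.
With the tool pointing down it reaches from about 0.425 to 0.875 m from the base axis. Payload 9.9 kg.
Tool frame: the origin (TCP) lies at the very end of the fingers, on their centre line; the grasp point (between the pads) lies 19 mm behind it (grip_depth is the distance from the TCP to the grasp point, in m); z points along the fingers, y is the line along which they close (so a half turn about z gives the same grasp; the last joint's range is limited). The gripper opens to 85 mm and grips with 20 to 120 N. Pads are 22 mm wide; open, the fingers measure 114 mm over their backs; the gripper's body (76 mm by 85 mm) begins 54 mm behind the grasp point. The pads swing forward as they close: fully open they stand 13 mm farther back than shut.
Start: joints at [-1.309, 0.576, 0.025, 1.437, -0.015, 1.129, -0.057], TCP at [0.229, 0.635, 0.231] pointing down, gripper open.
Joint ranges: [-2.76, 2.76], [-0.34, 2.15], [-1.52, 1.57], [0.19, 2.46], [-1.09, 4.23], [0.17, 1.99], [-2.82, 2.82]. Speed limits (rad/s): [2.22, 2.22, 3.01, 3.01, 3.14, 3.14, 3.14].

INTERFACE

Orientations are given as [roll, pitch, yaw] about the fixed x, y, z axes, in that order (R = Rz(yaw) Ry(pitch) Rx(roll)).
In Python, from cell import sense, capture, calibration, close_job, grip_depth gives the robot as it stands. The module is installed in compiled form; this text tells all that it offers.
- The arm moves only by the shell command python3 -m crank 'ROWS' [FORCE]. ROWS is JSON, a list of rows, each a list of 7 numbers: the shift along the world's x, y, z in mm, then the turn, a rotation vector about the world's x, y, z in rad, then the closure, from 0 (fully open) to 1 (shut). In form: [[tx, ty, tz, wx, wy, wz, gripper], ...]. A call has exactly 5 rows; each row shifts and turns the commanded pose from where the row before left it; what a row does not reach is not made up. A row lasts 1/12 s, in which the tool goes at most 41.7 mm and 7.16 degrees, less where a joint would pass 70% of its speed; a pose out of reach is approached as far as the arm can. A call with a gripper value outside its range is refused whole. The fingers move at their own pace and stop on an object; FORCE is the grip in N (left out, the last holds). Time passes only in rows, so rows that do not move let the fingers close, or fill a call up. It gives the time, the measured TCP pose, the force, the opening and the grip force at its end, in the units of the state.
- sense(): the state, without advancing time (a new reading comes with each control period).
- capture(name): name is "side" or "top" or "wrist"; returns the picture (480x640x3 uint8, red, green, blue); there is no depth.
- calibration(name): a dict with "intrinsics" (3x3 intrinsics, pixels), "dist" ([k1, k2, p1, p2, k3] as OpenCV has them; the pictures are not rectified), "view" (4x4, takes a point from world to camera coordinates). Camera axes: x right, y up, looking along -z (the intrinsics and any distortion apply to the point x, -y, -z); pixel columns grow to the right and rows downward; lengths in m; the calibration is good to about 2 mm. A picture is of the moment at which its call begins: read the wrist's pose just before it. calibration takes no time and is no camera call; for the wrist camera it gives the pose at the moment of the call.
- close_job(): hands the job in; it is judged then, once.
The state is a dict: "time_s": time; "q": joint angles; "joint_velocities": joint speeds; "joint_torque": joint torques, N m; "eef_pos": TCP position; "orientation": TCP orientation; "contact_force": force on the tool from outside, world axes, zero at the start; "moment": the same for the moment, N m; "finger_gap": finger opening in m; "gripper_force": force on a finger pad.
Only numpy, scipy, OpenCV 4.12 (cv2) and the standard library are available. Lean on these libraries where they do the work, as an engineer would, in place of code of your own. Each camera call takes 0.05 s, during which the arm holds its last target. There are 200 camera calls.

## Working session

There is one attempt and no reset: what is moved stays moved. The work goes in short steps, Python scripts to look and compute and a shell command to move; the robot and the scene stay as the last step left them, time stands still between calls to the robot, and variables do not carry over. Pictures are saved under pics/ and viewed, at most 10 in all, crops included, and the job is handed in when it is done.

```bash
mkdir -p pics; cat > h.py <<'E'
import numpy as np, cv2
from cell import *
def save(n,f):
    c=calibration(n); im=capture(n); cv2.imwrite('pics/'+f,im[:,:,::-1]); return im,c
def ray(c,px):
    K=np.array(c['intrinsics']);d=np.array(c['dist']);V=np.array(c['view'])
    u=cv2.undistortPoints(np.array(px,float).reshape(-1,1,2),K,d).reshape(-1,2)
    D=np.c_[u[:,0],-u[:,1],-np.ones(len(u))]
    R=V[:3,:3]; o=-R.T@V[:3,3]
    return o,D@R
def atz(c,px,z):
    o,D=ray(c,px); z=np.broadcast_to(z,len(D)); return o+D*((z-o[2])/D[:,2])[:,None]
def proj(c,P):
    K=np.array(c['intrinsics']);d=np.array(c['dist']);V=np.array(c['view'])
    p=np.asarray(P,float).reshape(-1,3)@V[:3,:3].T+V[:3,3]
    p=p*[1,-1,-1]
    return cv2.projectPoints(p,np.zeros(3),np.zeros(3),K,d)[0].reshape(-1,2)
E
python3 - <<'E'
from h import *
import pickle
np.set_printoptions(precision=3,suppress=True)
C={}
for n in ('top','side'):
    im,c=save(n,n+'1.png'); C[n]=c
    V=np.array(c['view']); print(n,-V[:3,:3].T@V[:3,3],V[2,:3],c['dist'])
pickle.dump(C,open('C.pkl','wb'))
print(sense(),grip_depth)
E
```

```text
top [0.309 0.073 1.469] [-0.22   0.024  0.975] [0.032 0.    0.    0.    0.   ]
side [ 0.544 -0.765  0.516] [-0.066 -0.899  0.433] [-0.037  0.     0.     0.     0.   ]
{'time_s': 0.1, 'q': array([-1.309,  0.576,  0.025,  1.438, -0.015,  1.129, -0.056]), 'joint_velocities': array([-0.001, -0.002,  0.   , -0.002,  0.001,  0.001,  0.002]), 'joint_torque': array([  0.006, -76.732,   2.258, -28.66 ,   0.016,   0.009,  -0.   ]), 'eef_pos': array([0.229, 0.635, 0.231]), 'orientation': array([-3.14 ,  0.   ,  2.796]), 'contact_force': array([ 0.598, -0.309, -0.359]), 'moment': array([ 0.007, -0.034,  0.049]), 'gripper_force': 0.0, 'finger_gap': 0.08516522661918807} 0.0187
```

View pics/top1.png

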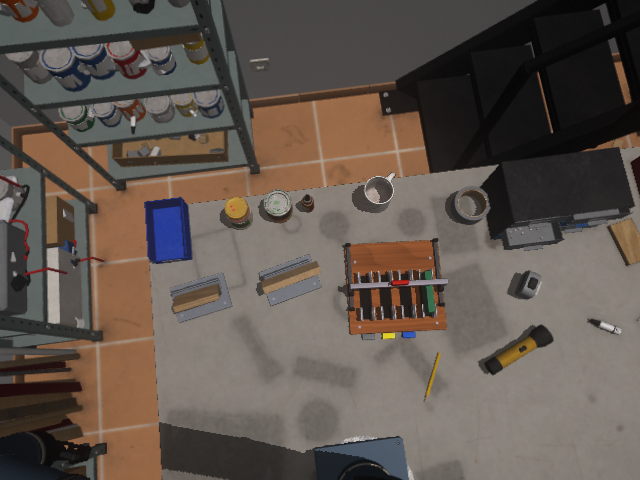

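View pics/side1.png

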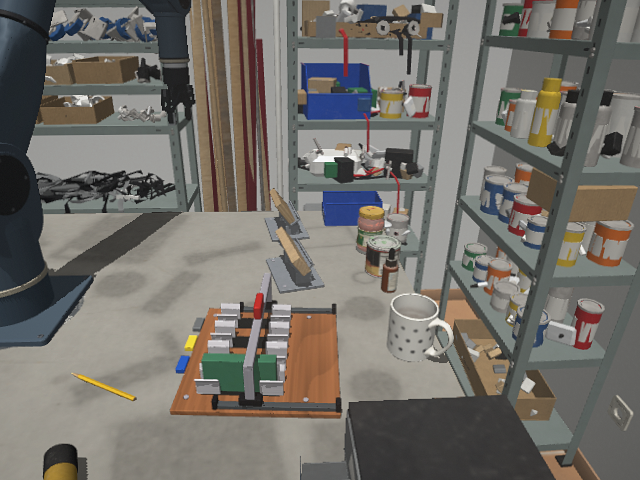

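The top view shows the rack at about (396,290), with the red grip tab at (399,283). Grey, yellow and blue tabs sit at (368,336), (388,336) and (408,335), and the green board is at (431,293). So blue is the y=-27.5 slot and yellow is the +27.5 slot. The rests are at (200,297) and (290,278). The side view agrees.

```bash
python3 - <<'E'
from h import *
import pickle
np.set_printoptions(precision=3,suppress=True)
c=pickle.load(open('C.pkl','rb'))['top']
print(c['intrinsics'])
print('rack',atz(c,[(347,243),(438,240),(445,330),(349,334)],.01))
print('tabs',atz(c,[(368,336),(388,336),(408,335)],.01))
print('red',atz(c,[(399,283)],.118))
print('boards',atz(c,[(174,307),(221,288),(262,286),(320,264)],.08))
im=cv2.imread('pics/top1.png')
a=cv2.resize(im[262:330,165:325],None,fx=5,fy=5,interpolation=cv2.INTER_CUBIC)
cv2.imwrite('pics/rests.png',cv2.resize(im[250:330,165:325],None,fx=5,fy=5,interpolation=cv2.INTER_CUBIC))
s=sense();w=calibration('wrist');V=np.array(w['view']);print('wrist',-V[:3,:3].T@V[:3,3]-s['eef_pos'],V[:3,:3],w['intrinsics'])
E
```

```text
[[533.52    0.    317.374]
 [  0.    533.52  248.54 ]
 [  0.      0.      1.   ]]
rack [[ 0.642 -0.047  0.01 ]
 [ 0.618 -0.302  0.01 ]
 [ 0.369 -0.275  0.01 ]
 [ 0.391 -0.017  0.01 ]]
tabs [[ 0.379 -0.067  0.01 ]
 [ 0.373 -0.121  0.01 ]
 [ 0.368 -0.174  0.01 ]]
red [[ 0.496 -0.155  0.118]]
boards [[0.515 0.429 0.08 ]
 [0.549 0.303 0.08 ]
 [0.54  0.196 0.08 ]
 [0.579 0.037 0.08 ]]
wrist [-0.065  0.023  0.142] [[ 0.338  0.941 -0.001]
 [-0.905  0.325 -0.274]
 [-0.258  0.093  0.962]] [[427.819   0.    317.817]
 [  0.    427.819 241.221]
 [  0.      0.      1.   ]]
```

View pics/rests.png

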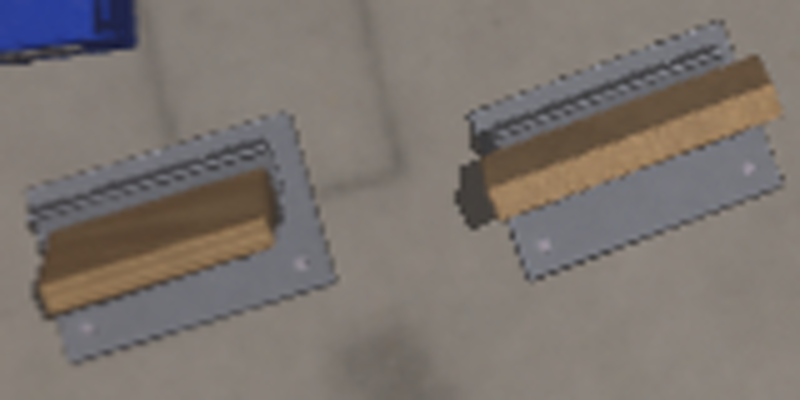

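```bash
R='[18,-26,8,0,0,-0.065,0]'; for i in 1 2 3; do python3 -m crank '[[18,-26,8,0,0,-0.065,0],[18,-26,8,0,0,-0.065,0],[18,-26,8,0,0,-0.065,0],[18,-26,8,0,0,-0.065,0],[18,-26,8,0,0,-0.065,0]]' | tail -5; done
python3 - <<'E'
from h import *
import pickle
im,c=save('wrist','w1.png'); pickle.dump(c,open('w1.pkl','wb')); print(sense()['eef_pos'],sense()['orientation'])
E
```

```text
eef_pos: [0.3193, 0.5035, 0.2713]
orientation: [-3.141, 0.0, 2.468]
contact_force: [0.4, 1.1, 0.5]
finger_gap: 0.0853
gripper_force: 0.0
eef_pos: [0.4093, 0.3735, 0.3115]
orientation: [-3.141, -0.0, 2.143]
contact_force: [0.6, -0.3, -0.7]
finger_gap: 0.0851
gripper_force: 0.0
eef_pos: [0.4992, 0.2436, 0.3515]
orientation: [-3.141, 0.0, 1.818]
contact_force: [0.9, -0.6, 0.1]
finger_gap: 0.0852
gripper_force: 0.0
[0.50343393 0.23692464 0.35333856] [3.13827222 0.00345783 1.80506033]
```

View pics/w1.png

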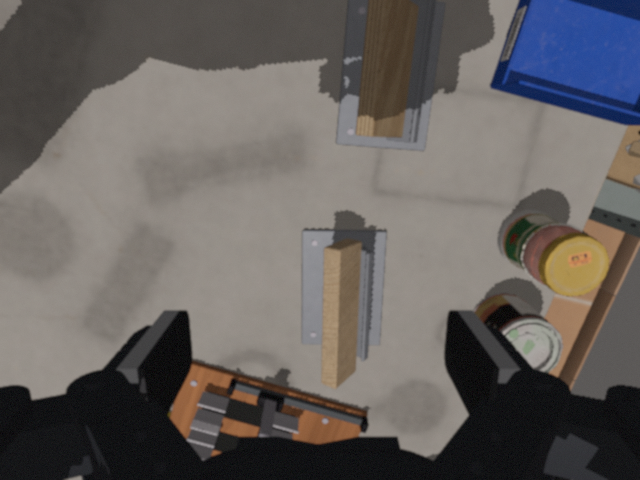

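```bash
cat > fit.py <<'E'
from h import *
import pickle
np.set_printoptions(precision=4,suppress=True)
c=pickle.load(open('w1.pkl','rb'))
s,k=np.sin(np.radians(35)),np.cos(np.radians(35))
def board(L,W,T,x,y,yaw):  # corners; x,y = rest origin (board centred by y)
    P=[]
    for yy in (L/2,-L/2):
        for a,b in ((W,0),(W,T),(0,T),(0,0)):
            P.append([-s*a+k*b,yy,.04+k*a+s*b])
    P=np.array(P);C,S=np.cos(yaw),np.sin(yaw)
    return np.c_[x+C*P[:,0]-S*P[:,1],y+S*P[:,0]+C*P[:,1],P[:,2]]
def draw(im,c,P):
    p=np.round(proj(c,P)*8).astype(int)
    for i in range(4):
        for a,b in ((i,(i+1)%4),(i+4,(i+1)%4+4),(i,i+4)):
            cv2.line(im,tuple(map(int,p[a])),tuple(map(int,p[b])),(0,0,255),1,cv2.LINE_AA,3)
E
python3 - <<'E'
from fit import *
print('pine rest base',atz(c,[(302,229),(386,230),(381,346),(302,346)],.008))
print('ply rest base',atz(c,[(336,145),(424,151)],.008))
print('pine',atz(c,[(327,248),(322,383)],.0769)); print('ply',atz(c,[(357,137)],.0932))
V=np.array(c['view']);print(-V[:3,:3].T@V[:3,3])
E
```

```text
pine rest base [[0.4949 0.1863 0.008 ]
 [0.5906 0.2093 0.008 ]
 [0.6282 0.0621 0.008 ]
 [0.531  0.0375 0.008 ]]
ply rest base [[0.5089 0.289  0.008 ]
 [0.6055 0.3067 0.008 ]]
pine [[0.5226 0.1908 0.0769]
 [0.5567 0.0368 0.0769]]
ply [[0.521  0.3043 0.0932]]
[0.4827 0.3104 0.4937]
```

```bash
python3 - <<'E'
from fit import *
t=pickle.load(open('C.pkl','rb'))['top']
f=lambda p:[(165+a/5-.4,250+b/5-.4) for a,b in p]
P=atz(t,f([(44,314),(274,246)]),.0932);print('ply',P)
B=atz(t,f([(30,188),(292,115),(335,282),(72,362)]),.008);print('plybase',B)
Q=atz(t,f([(500,217),(780,118)]),.0769);print('pine',Q)
def yaw(P):d=P[0]-P[1];return np.arctan2(-d[0],d[1])
print(yaw(P),yaw(B),yaw(B[[3,2]]),yaw(Q))
W=cv2.imread('pics/w1.png')
draw(W,c,board(.16,.045,.02,.5647,.1199,.235))
y=.26;m=P.mean(0)
draw(W,c,board(.12,.065,.018,m[0]+.0373*np.cos(y),m[1]+.0373*np.sin(y),y))
cv2.imwrite('pics/ov.png',cv2.resize(W[0:400,280:460],None,fx=1.5,fy=1.5))
print(m)
E
```

```text
ply [[0.4998 0.4278 0.0932]
 [0.5193 0.3077 0.0932]]
plybase [[0.5819 0.4526 0.008 ]
 [0.6039 0.3059 0.008 ]
 [0.5082 0.2909 0.008 ]
 [0.4836 0.4365 0.008 ]]
pine [[0.5215 0.1915 0.0769]
 [0.5547 0.0389 0.0769]]
0.1610138977876339 0.1481592418429481 0.16759668383261006 0.21397800653320795
[0.5095 0.3677 0.0932]
```

View pics/ov.png

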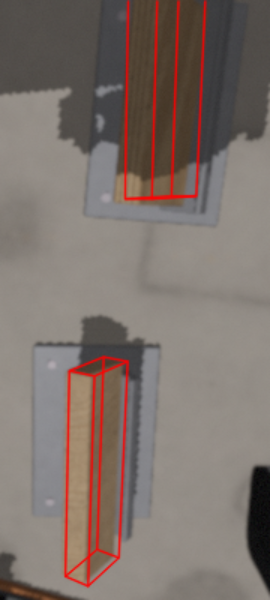

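```bash
for i in 1 2; do python3 -m crank '[[-1,-39,-9,0,0,-0.033,0],[-1,-39,-9,0,0,-0.033,0],[-1,-39,-9,0,0,-0.033,0],[-1,-39,-9,0,0,-0.033,0],[-1,-39,-9,0,0,-0.033,0]]' | tail -5; done
python3 - <<'E'
from h import *
import pickle
capture('top')
im,c=save('wrist','w2.png'); pickle.dump(c,open('w2.pkl','wb')); print(sense()['eef_pos'],sense()['orientation'])
E
```

```text
eef_pos: [0.4931, 0.0484, 0.3057]
orientation: [-3.141, -0.0, 1.655]
contact_force: [1.3, -0.8, 0.6]
finger_gap: 0.0855
gripper_force: 0.0
eef_pos: [0.4883, -0.1464, 0.2608]
orientation: [-3.142, -0.0, 1.49]
contact_force: [1.3, 0.6, 1.1]
finger_gap: 0.0854
gripper_force: 0.0
[ 0.4866469  -0.1515761   0.26036733] [-3.13992754  0.00322618  1.48045157]
```

View pics/w2.png

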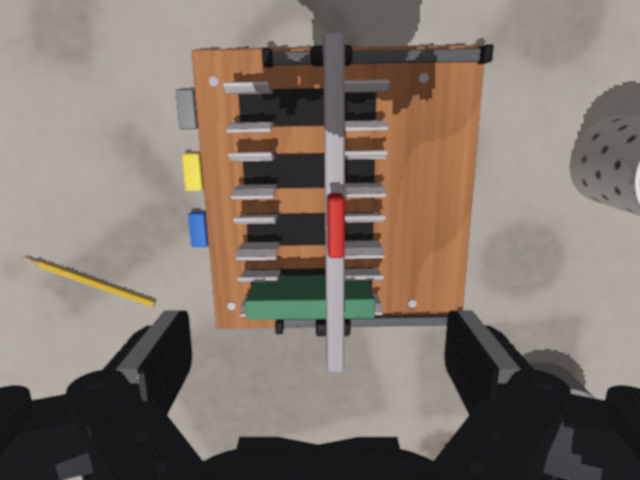

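```bash
python3 - <<'E'
from fit import *
c=pickle.load(open('w2.pkl','rb'))
from scipy.optimize import least_squares
px=np.array([(193,51),(216,328),(187,109),(192,171),(199,229),(482,50),(463,318)],float)
loc=np.array([(-98,131,10),(-98,-131,10),(-107,82.5,10),(-107,27.5,10),(-107,-27.5,10),(152,131,10),(152,-131,10)])/1e3
def W(p,l):
    C,S=np.cos(p[2]),np.sin(p[2]); l=np.asarray(l); return np.c_[p[0]+C*l[:,0]-S*l[:,1],p[1]+S*l[:,0]+C*l[:,1],l[:,2]]
r=least_squares(lambda p:(proj(c,W(p,loc))-px).ravel(),[.478,-.157,-.1],loss='soft_l1')
p=r.x;print('rack',p,(proj(c,W(p,loc))-px))
print('slots at floor',W(p,[(0,27.5e-3,.01),(0,-27.5e-3,.01)]))
T=atz(c,[(336,196),(336,257),(336,226)],.118)
C,S=np.cos(p[2]),np.sin(p[2]);d=T-[p[0],p[1],0]
print('tab',T,'local',np.c_[C*d[:,0]+S*d[:,1],-S*d[:,0]+C*d[:,1]])
print(proj(c,W(p,[(0,.0225,.118),(0,-.0225,.118)])))
E
```

```text
rack [ 0.4796 -0.159  -0.0807] [[-0.8511 -2.6335]
 [-0.0958  0.9996]
 [-0.0333 -0.3415]
 [ 0.7184  0.8607]
 [-0.9621  1.2926]
 [ 6.9438 -4.9771]
 [-0.1911  8.8   ]]
slots at floor [[ 0.4818 -0.1315  0.01  ]
 [ 0.4774 -0.1864  0.01  ]]
tab [[ 0.5006 -0.1373  0.118 ]
 [ 0.4972 -0.1802  0.118 ]
 [ 0.4989 -0.158   0.118 ]] local [[ 0.0192  0.0233]
 [ 0.0192 -0.0197]
 [ 0.0192  0.0026]]
[[307.41   197.4253]
 [308.505  261.0166]]
```

```bash
python3 - <<'E'
from fit import *
c=pickle.load(open('w2.pkl','rb'))
im=cv2.imread('pics/w2.png')
def W(p,l):
    C,S=np.cos(p[2]),np.sin(p[2]); l=np.asarray(l); return np.c_[p[0]+C*l[:,0]-S*l[:,1],p[1]+S*l[:,0]+C*l[:,1],l[:,2]]
p=[.4796,-.159,-.0807]
im=im[:,:,:].copy()
for s in (82.5,27.5,-27.5,-82.5):
  for sg in(-1,1):
    for a,b in((-66,-30),(30,66)):
      q=np.round(proj(c,W(p,np.array([(a,s+17*sg,42),(b,s+17*sg,42),(b,s+12*sg,34),(a,s+12*sg,34)])/1e3))*8).astype(int)
      cv2.polylines(im,[q.reshape(-1,1,2)],True,(0,255,255),1,cv2.LINE_AA,3)
q=np.round(proj(c,W(p,np.array([(-98,131,10),(152,131,10),(152,-131,10),(-98,-131,10)])/1e3))*8).astype(int)
cv2.polylines(im,[q.reshape(-1,1,2)],True,(255,0,255),1,cv2.LINE_AA,3)
cv2.imwrite('pics/ov2.png',cv2.resize(im[30:340,170:500],None,fx=1.9,fy=1.9,interpolation=cv2.INTER_CUBIC))
E
```

```text
(no output)
```

View pics/ov2.png

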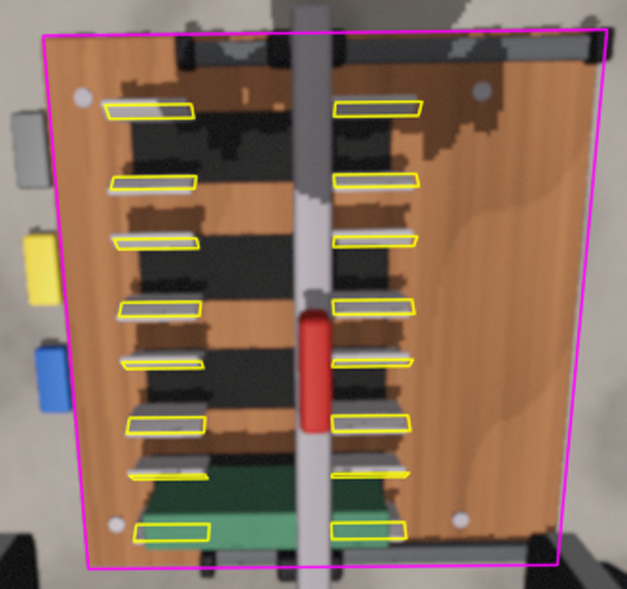

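```bash
python3 -m crank '[[2.4,-1.2,-33,0,0,0.002,0],[2.4,-1.2,-33,0,0,0.002,0],[2.4,-1.2,-33,0,0,0.002,0],[2.4,-1.2,-33,0,0,0.002,0],[2.4,-1.2,-31,0,0,0.002,0]]' 40| tail -5; for i in 1 2; do python3 -m crank '[[0,0,0,0,0,0,1],[0,0,0,0,0,0,1],[0,0,0,0,0,0,1],[0,0,0,0,0,0,1],[0,0,0,0,0,0,1]]' 40| tail -5; done
```

```text
eef_pos: [0.5006, -0.1501, 0.0965]
orientation: [-3.141, -0.0, 1.502]
contact_force: [1.2, -0.5, -0.3]
finger_gap: 0.0856
gripper_force: 0.0
eef_pos: [0.5017, -0.151, 0.1001]
orientation: [3.139, 0.0, 1.501]
contact_force: [-0.6, -0.2, -0.8]
finger_gap: 0.0255
gripper_force: 0.0
eef_pos: [0.5015, -0.1509, 0.0998]
orientation: [3.139, -0.0, 1.5]
contact_force: [-1.4, 0.4, 9.5]
finger_gap: 0.0105
gripper_force: 39.5
```

```bash
python3 -m crank '[[8,-0.6,2,0,0,0,1],[20,-1.6,0,0,0,0,1],[22,-1.8,0,0,0,0,1],[22,-1.8,0,0,0,0,1],[20,-1.6,0,0,0,0,1]]' 60| tail -5; python3 -m crank '[[3,-0.2,0,0,0,0,1],[2,-0.2,0,0,0,0,1],[1,0,0,0,0,0,1],[0,0,0,0,0,0,1],[0,0,0,0,0,0,1]]' | tail -5
```

```text
eef_pos: [0.593, -0.1579, 0.1]
orientation: [-3.139, -0.0, 1.501]
contact_force: [-2.6, 0.2, -4.2]
finger_gap: 0.0101
gripper_force: 62.8
eef_pos: [0.5932, -0.1579, 0.0999]
orientation: [-3.131, -0.002, 1.499]
contact_force: [-19.7, 3.7, 10.2]
finger_gap: 0.0105
gripper_force: 65.5
```

```bash
python3 -m crank '[[-5,0.4,0,0,0,0,0.5],[0,0,0,0,0,0,0.4],[0,0,0,0,0,0,0.4],[0,0,0,0,0,0,0.4],[0,0,0,0,0,0,0.4]]' | tail -5; python3 -m crank '[[0,0,15,0,0,0,0.4],[0,0,40,0,0,0,0.4],[-6,30,34,0,0,0.015,0.4],[-8,37,0,0,0,0.015,0.4],[-8,37,0,0,0,0.016,0.4]]' | tail -5;for i in 1 2; do python3 -m crank '[[-7,38,2,0,0,0.018,0.4],[-8,38,0,0,0,0.018,0.4],[-8,38,0,0,0,0.018,0.4],[-8,38,0,0,0,0.018,0.4],[-8,38,0,0,0,0.018,0.4]]' | tail -5; done;  python3 -m crank '[[-1,13,-5,0.0194,-0.1206,0,0.4],[0,12,-10,0.0194,-0.1206,0,0.4],[0,8,-10,0.0194,-0.1206,0,0.4],[0,4,-10,0.0194,-0.1206,0,0.4],[0,1,-10,0.0194,-0.1206,0,0.4]]' | tail -5
python3 -m crank '[[0,0,0,0,0,0,0.4],[0,0,0,0,0,0,0.4],[0,0,0,0,0,0,0.4],[0,0,0,0,0,0,0.4],[0,0,0,0,0,0,0.4]]' | tail -5
python3 - <<'E'
from h import *
import pickle
s=sense();print(s['eef_pos'],s['time_s'])
from scipy.spatial.transform import Rotation as R
M=R.from_euler('xyz',s['orientation']).as_matrix();print(M)
im,c=save('wrist','w3.png'); pickle.dump(c,open('w3.pkl','wb'))
im,c=save('side','s3.png')
E
```

```text
eef_pos: [0.5946, -0.1583, 0.1006]
orientation: [3.14, 0.0, 1.501]
contact_force: [0.0, 0.4, 0.2]
finger_gap: 0.0514
gripper_force: 0.0
eef_pos: [0.5736, -0.0573, 0.1885]
orientation: [3.137, 0.0, 1.545]
contact_force: [0.6, 1.5, -0.6]
finger_gap: 0.0512
gripper_force: 0.0
eef_pos: [0.5331, 0.135, 0.1886]
orientation: [3.141, -0.0, 1.638]
contact_force: [1.5, -0.2, -0.3]
finger_gap: 0.0516
gripper_force: 0.0
eef_pos: [0.4939, 0.3252, 0.1906]
orientation: [3.141, -0.0, 1.728]
contact_force: [1.1, -0.9, 0.4]
finger_gap: 0.0509
gripper_force: 0.0
eef_pos: [0.4866, 0.3599, 0.1498]
orientation: [2.669, 0.001, 1.723]
contact_force: [-1.5, -1.9, -1.1]
finger_gap: 0.0511
gripper_force: 0.0
eef_pos: [0.4908, 0.3598, 0.1522]
orientation: [2.674, -0.001, 1.724]
contact_force: [-0.9, -0.3, 0.9]
finger_gap: 0.0509
gripper_force: 0.0
[0.49075454 0.35979881 0.15216811] 6.9167
[[-0.15250004  0.88219721  0.44550176]
 [ 0.9883029   0.13564613  0.06969579]
 [ 0.00105484  0.4509193  -0.8925641 ]]
```

View pics/w3.png

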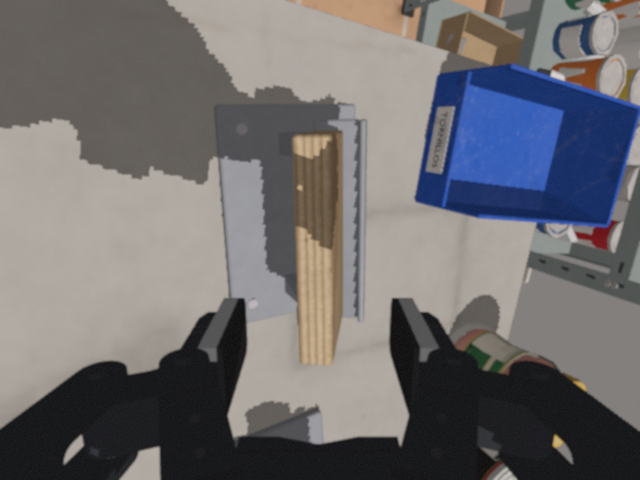

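The wrist view shows the plywood's layered top edge, running from (294,137) to (300,362) on the left, with its near right corner at (333,363). The tilt is still about 8° short.

```bash
python3 - <<'E'
from fit import *
from scipy.spatial.transform import Rotation as R
c=pickle.load(open('w3.pkl','rb'))
A=atz(c,[(294,137),(300,362)],.0932);B=atz(c,[(333,363),(334,135)],.1036)
print(A,B,np.linalg.norm(A[0]-A[1]))
d=A[0]-A[1];y=np.arctan2(-d[0],d[1]);print('yaw',y)
m=A.mean(0);n=np.array([k*np.cos(y),k*np.sin(y),s]);dd=np.array([s*np.cos(y),s*np.sin(y),-k])
top=m+.009*n;tcp=top+.034*dd;print('m',m,'tcp',tcp,'pre',tcp-.085*dd)
# rotation needed
M=R.from_euler('xyz',sense()['orientation']).as_matrix()
T=np.c_[np.cross(n,dd),n,dd]
print('rotvec',R.from_matrix(T@M.T).as_rotvec(),'shift to pre',(tcp-.085*dd-sense()['eef_pos'])*1e3,'then',dd*85)
E
```

```text
[[0.4989 0.423  0.0932]
 [0.5184 0.307  0.0932]] [[0.5326 0.3103 0.1036]
 [0.5139 0.4263 0.1036]] 0.11755801915389373
yaw 0.16658657070371455
m [0.5087 0.365  0.0932] tcp [0.5352 0.3695 0.0705] pre [0.4871 0.3614 0.1401]
rotvec [ 0.022  -0.1418  0.0134] shift to pre [ -3.2229   1.681  -11.7162] then [ 48.0791   8.0842 -69.6279]
```

```bash
python3 -m crank '[[-1,0.6,-4,0.007,-0.047,0.0045,0.4],[-1,0.6,-4,0.007,-0.047,0.0045,0.4],[-1,0.5,-4,0.007,-0.047,0.0045,0.4],[0,0,0,0,0,0,0.4],[0,0,0,0,0,0,0.4]]' | tail -5; python3 -m crank '[[11,2,-17,0,0,0,0.4],[13,2,-19,0,0,0,0.4],[12,2,-17.5,0,0,0,0.4],[12,2,-16.5,0,0,0,0.4],[0,0,0,0,0,0,0.4]]' | tail -5;for i in 1 2; do python3 -m crank '[[0,0,0,0,0,0,1],[0,0,0,0,0,0,1],[0,0,0,0,0,0,1],[0,0,0,0,0,0,1],[0,0,0,0,0,0,1]]' 50 | tail -5; done
```

```text
eef_pos: [0.483, 0.3635, 0.1431]
orientation: [2.643, -0.004, 1.733]
contact_force: [-0.1, 0.9, -0.8]
finger_gap: 0.051
gripper_force: 0.0
eef_pos: [0.5351, 0.3789, 0.0868]
orientation: [2.665, 0.009, 1.726]
contact_force: [0.3, -0.2, -0.1]
finger_gap: 0.0506
gripper_force: 0.0
eef_pos: [0.5321, 0.3785, 0.0884]
orientation: [2.665, 0.007, 1.727]
contact_force: [-6.7, -3.7, 7.3]
finger_gap: 0.017
gripper_force: 49.7
eef_pos: [0.5321, 0.3785, 0.0884]
orientation: [2.665, 0.007, 1.727]
contact_force: [-7.5, -3.8, 7.1]
finger_gap: 0.0175
gripper_force: 49.8
```

```bash
python3 - <<'E'
from h import *
import pickle
s=sense();print(s['q'],s['time_s'])
im,c=save('wrist','w4.png'); pickle.dump(c,open('w4.pkl','wb'))
E
```

```text
[-1.30499628  0.71605639  0.71171819  2.08089398 -1.0847659   0.17254375
  0.38886554] 8.6833
```

View pics/w4.png

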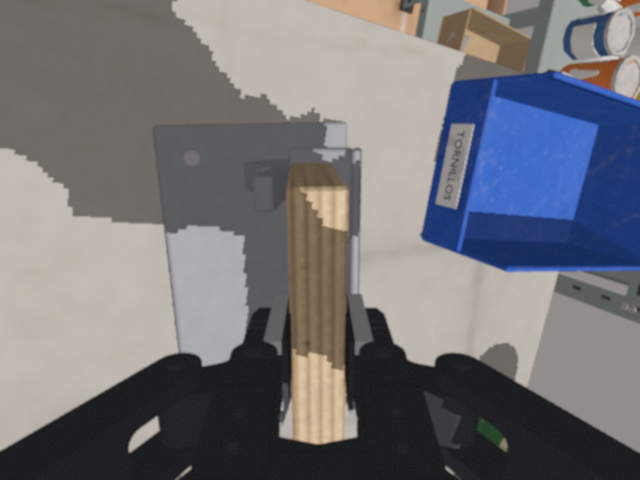

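The fingers hold the plywood by its upper roughly 17 mm. The wrist is at its q5/q6 limits, which explains the shallow tilt. The grip holds at gap 17.5 mm and 50 N, so I'll lift up the slope.

```bash
python3 -m crank '[[-2,0,4,0,0,0,1],[-3,-0.5,5,0,0,0,1],[-3,-0.5,5,0,0,0,1],[0,0,8,0,0,0,1],[0,0,15,0,0,0,1]]' 90| tail -5; python3 -m crank '[[0,0,20,0,0,0,1],[0,0,25,0,0,0,1],[0,0,25,0,0,0,1],[0,0,25,0,0,0,1],[0,0,20,0,0,0,1]]' | tail -5; python3 - <<'E'
from h import *
print(sense()['q'],sense()['time_s'])
E
```

```text
eef_pos: [0.5238, 0.3777, 0.1248]
orientation: [2.666, 0.008, 1.727]
contact_force: [0.3, 0.5, -1.4]
finger_gap: 0.0161
gripper_force: 87.6
eef_pos: [0.5246, 0.3779, 0.2423]
orientation: [2.664, 0.007, 1.727]
contact_force: [0.9, 0.4, -0.7]
finger_gap: 0.016
gripper_force: 87.6
[-1.59719147  0.6582134   1.2311197   1.94148265 -0.78714778  0.59878828
  0.15320775] 9.5667
```

```bash
python3 -m crank '[[0,0,0,-0.015,0.095,0,1],[0,-5,0,-0.015,0.095,0,1],[0,-10,0,-0.015,0.095,0,1],[0,-15,0,-0.015,0.095,0,1],[0,-20,0,-0.0145,0.0925,0,1]]' 90| tail -5; for i in 1 2 3; do python3 -m crank '[[-3,-34,-1,0,0,0.089,1],[-3,-34,-1,0,0,0.089,1],[-3,-34,-1,0,0,0.089,1],[-3,-34,-1,0,0,0.089,1],[-3,-34,-1,0,0,0.089,1]]' | tail -5; done;  python3 -m crank '[[0,0,0,0,0,0,1],[0,0,0,0,0,0,1],[0,0,0,0,0,0,1],[0,0,0,0,0,0,1],[0,0,0,0,0,0,1]]'|tail -5; python3 - <<'E'
from h import *
print(sense()['q'],sense()['time_s'])
import pickle
im,c=save('wrist','w5.png'); pickle.dump(c,open('w5.pkl','wb'))
im,c=save('side','s5.png')
w=cv2.imread('pics/w5.png');q=cv2.imread('pics/s5.png')[200:440,130:430]
o=np.zeros((600,800,3),np.uint8);o[:360,:480]=cv2.resize(w,(480,360));o[360:,480:780]=q
o[:0]=0
cv2.imwrite('pics/m5.png',np.hstack([cv2.resize(w,(480,360)),cv2.resize(q[:,:],(320,360))]))
E
```

```text
eef_pos: [0.5243, 0.3288, 0.241]
orientation: [-3.137, 0.007, 1.733]
contact_force: [1.0, 0.3, -1.1]
finger_gap: 0.0164
gripper_force: 87.8
eef_pos: [0.5093, 0.1562, 0.2353]
orientation: [-3.14, 0.008, 2.18]
contact_force: [0.3, -0.5, -0.3]
finger_gap: 0.0162
gripper_force: 87.9
eef_pos: [0.4942, -0.0137, 0.2304]
orientation: [-3.14, 0.008, 2.625]
contact_force: [0.8, 0.8, -1.1]
finger_gap: 0.0161
gripper_force: 87.9
eef_pos: [0.4792, -0.1838, 0.2254]
orientation: [-3.14, 0.007, 3.069]
contact_force: [0.8, 0.3, -1.3]
finger_gap: 0.0159
gripper_force: 87.9
eef_pos: [0.4803, -0.1805, 0.2248]
orientation: [-3.14, 0.007, 3.067]
contact_force: [0.2, -0.2, -0.9]
finger_gap: 0.016
gripper_force: 87.8
[-0.21194     0.41146658  0.69150926  1.89005038 -0.32151347  0.94561594
  2.12439075] 11.65
```

View pics/m5.png

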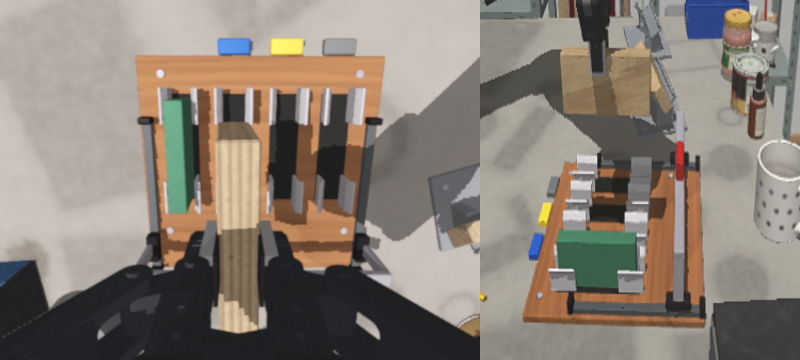

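The plywood is held level above the blue slot, with the fingers about 10 mm towards -x of its middle. The far end of its top shows at about (291,184) and (344,184). Those were the last of my pictures, so I'll work from numbers now.

```bash
python3 - <<'E'
from fit import *
c=pickle.load(open('w5.pkl','rb'))
tcp=np.array([.4803,-.1805,.2248])
yaw=3.067; X=np.array([np.cos(yaw),np.sin(yaw)])
for z in (.2398,.2423,.245):
    E=atz(c,[(291,184),(344,184)],z); print(z,np.linalg.norm(E[0]-E[1]),'mid rel',E.mean(0)[:2]-tcp[:2],'along tool x',(E.mean(0)[:2]-tcp[:2])@X, 'across',(E.mean(0)[:2]-tcp[:2])@[-X[1],X[0]])
im=cv2.cvtColor(cv2.imread('pics/w5.png'),cv2.COLOR_BGR2HSV)
for r in (190,200,220,240,260,280): print(r,''.join('%d '%v for v in im[r,280:360:4,2]))
# rack slot check: coloured tabs in this view
b=cv2.imread('pics/w5.png')
h=im[:120]
for n,lo,hi in(('blue',100,125),('yellow',22,35)):
    m=(h[...,0]>=lo)&(h[...,0]<=hi)&(h[...,1]>140)&(h[...,2]>80);ys,xs=np.nonzero(m);print(n,len(xs),atz(c,[(xs.mean(),ys.mean())],.01))
p=[.4796,-.158,-.0807];C,S=np.cos(p[2]),np.sin(p[2])
for y in(.0275,-.0275):print(p[0]-.107*C-S*y,p[1]-.107*S+C*y)
E
```

```text
0.2398 0.015749987031470184 mid rel [-0.0506  0.0032] along tool x 0.05066916484557713 across 0.0006228303927579478
0.2423 0.01543945303888644 mid rel [-0.051   0.0032] along tool x 0.051050680243639214 across 0.0006200564604058431
0.245 0.015104076326895999 mid rel [-0.0514  0.0032] along tool x 0.0514627168735463 across 0.0006170606134656123
190 212 212 198 189 209 210 197 195 206 204 193 211 208 195 201 212 207 171 208 207 
200 204 208 215 198 226 232 213 209 226 215 198 227 220 199 210 227 221 169 207 206 
220 205 210 213 197 220 226 210 209 229 214 195 222 222 203 215 226 212 185 208 155 
240 144 204 211 195 219 226 209 205 226 217 194 222 217 197 213 222 206 189 201 107 
260 119 203 210 197 213 230 219 202 224 214 200 219 218 205 217 227 209 198 207 217 
280 192 192 207 197 210 226 212 198 225 215 198 220 216 200 215 219 190 187 196 207 
blue 847 [[ 0.3698 -0.1776  0.01  ]]
yellow 830 [[ 0.3742 -0.1223  0.01  ]]
0.37516507114387115 -0.1219639675489198
0.3707313871898586 -0.17678497124819487
```

```bash
python3 -m crank '[[-6,-2.1,0,0,0,-0.006,1],[-6,-2.1,-20,0,0,0,1],[0,0,-35,0,0,0,1],[0,0,-35,0,0,0,1],[0,0,-25,0,0,0,1]]' | tail -5; python3 -m crank '[[0,0,-6,0,0,0,1],[0,0,-6,0,0,0,1],[0,0,-6,0,0,0,1],[0,0,-6,0,0,0,1],[0,0,0,0,0,0,1]]' | tail -5;  python3 -m crank '[[0,0,-5,0,0,0,1],[0,0,-5,0,0,0,1],[0,0,-3,0,0,0,1],[0,0,0,0,0,0,1],[0,0,0,0,0,0,1]]' | tail -5
```

```text
eef_pos: [0.4668, -0.1857, 0.108]
orientation: [-3.14, 0.006, 3.06]
contact_force: [-0.1, 0.8, -0.9]
finger_gap: 0.016
gripper_force: 88.0
eef_pos: [0.4682, -0.1863, 0.086]
orientation: [-3.14, 0.008, 3.059]
contact_force: [-0.2, 0.5, -0.7]
finger_gap: 0.016
gripper_force: 87.9
eef_pos: [0.468, -0.1857, 0.0728]
orientation: [-3.141, 0.007, 3.06]
contact_force: [1.3, 3.4, -3.0]
finger_gap: 0.0161
gripper_force: 87.6
```

```bash
python3 -m crank '[[0,0,-3,0,0,0,1],[0,0,-3,0,0,0,1],[0,0,-2,0,0,0,1],[0,0,0,0,0,0,1],[0,0,0,0,0,0,1]]' | tail -5;  python3 -m crank '[[0,0,-2,0,0,0,1],[0,0,-2,0,0,0,1],[0,0,-1,0,0,0,1],[0,0,0,0,0,0,1],[0,0,0,0,0,0,1]]' | tail -5
```

```text
eef_pos: [0.4678, -0.1858, 0.0646]
orientation: [-3.141, 0.006, 3.06]
contact_force: [0.7, 4.6, -3.4]
finger_gap: 0.0161
gripper_force: 87.5
eef_pos: [0.4678, -0.1858, 0.0598]
orientation: [-3.141, 0.006, 3.06]
contact_force: [2.2, 5.7, -1.5]
finger_gap: 0.0162
gripper_force: 87.8
```

```bash
python3 -m crank '[[0,1,-2,0,0,0,1],[0,0.5,-2,0,0,0,1],[0,0,-1,0,0,0,1],[0,0,0,0,0,0,1],[0,0,0,0,0,0,1]]' | tail -5;  python3 -m crank '[[0,0,-2,0,0,0,1],[0,0,-1,0,0,0,1],[0,0,-1,0,0,0,1],[0,0,0,0,0,0,1],[0,0,0,0,0,0,1]]' | tail -5
```

```text
eef_pos: [0.4677, -0.1856, 0.0555]
orientation: [-3.14, 0.008, 3.058]
contact_force: [-3.4, 1.7, 11.9]
finger_gap: 0.0161
gripper_force: 89.6
eef_pos: [0.4677, -0.1866, 0.0547]
orientation: [-3.14, 0.011, 3.056]
contact_force: [-15.5, 5.5, 65.7]
finger_gap: 0.0159
gripper_force: 98.3
```

```bash
python3 -m crank '[[0,0,4,0,0,0,1],[0,0,0,0,0,0,0.6],[0,0,0,0,0,0,0.6],[0,0,0,0,0,0,0.6],[0,0,0,0,0,0,0.6]]' | tail -5;  python3 -m crank '[[0,0,5,0,0,0,0.6],[0,0,15,0,0,0,0.6],[0,0,35,0,0,0,0.6],[0,0,40,0,0,0,0.6],[0,0,40,0,0,0,0.4]]' | tail -5; for i in 1 2 3; do python3 -m crank '[[4.5,20,0,0,0,-0.0843,0.4],[4.5,20,0,0,0,-0.0843,0.4],[4.5,20,0,0,0,-0.0843,0.4],[4.5,20,0,0,0,-0.0843,0.4],[4.5,20,0,0,0,-0.0843,0.4]]' | tail -5; done; python3 -m crank '[[0,0,-10,0.0195,-0.085,0,0.4],[0,0,-10,0.0195,-0.085,0,0.4],[0,0,-10,0.0195,-0.085,0,0.4],[0,0,-10,0.0195,-0.085,0,0.4],[0,0,-10,0.0195,-0.085,0,0.4]]' | tail -5; python3 -m crank '[[0,0,0,0,0,0,0.4],[0,0,0,0,0,0,0.4],[0,0,0,0,0,0,0.4],[0,0,0,0,0,0,0.4],[0,0,0,0,0,0,0.4]]' | tail -5
cat > chk.py <<'E'
from h import *
from scipy.spatial.transform import Rotation as R
np.set_printoptions(precision=4,suppress=True)
s=sense();M=R.from_euler('xyz',s['orientation']).as_matrix()
print(s['q'],s['time_s'],'tcp',s['eef_pos'],'toolz',M[:,2],'tooly',M[:,1],'ty ang',np.arctan2(M[1,1],M[0,1]),'tilt deg',np.degrees(np.arccos(-M[2,2])))
E
python3 chk.py
```

```text
eef_pos: [0.4677, -0.1851, 0.0545]
orientation: [-3.14, 0.006, 3.059]
contact_force: [0.4, 0.0, -0.4]
finger_gap: 0.0345
gripper_force: 0.0
eef_pos: [0.4669, -0.185, 0.1912]
orientation: [-3.139, 0.004, 3.058]
contact_force: [2.6, -0.6, 0.7]
finger_gap: 0.0452
gripper_force: 0.0
eef_pos: [0.4904, -0.0839, 0.1902]
orientation: [-3.14, 0.007, 2.633]
contact_force: [-0.0, 0.7, 0.2]
finger_gap: 0.0514
gripper_force: 0.0
eef_pos: [0.5129, 0.0162, 0.1901]
orientation: [-3.14, 0.007, 2.212]
contact_force: [-0.1, -0.1, 0.3]
finger_gap: 0.0512
gripper_force: 0.0
eef_pos: [0.5354, 0.1163, 0.19]
orientation: [-3.14, 0.007, 1.791]
contact_force: [0.2, -0.8, 0.4]
finger_gap: 0.0516
gripper_force: 0.0
eef_pos: [0.5337, 0.1148, 0.1431]
orientation: [2.768, 0.004, 1.792]
contact_force: [0.6, -0.5, -2.3]
finger_gap: 0.0513
gripper_force: 0.0
eef_pos: [0.5379, 0.115, 0.1447]
orientation: [2.767, 0.003, 1.792]
contact_force: [-0.2, -0.1, -0.4]
finger_gap: 0.051
gripper_force: 0.0
[-0.7911  0.4492  0.6667  2.239  -1.0651  0.3065  0.9867] 17.5833 tcp [0.5379 0.115  0.1447] toolz [ 0.3572  0.0777 -0.9308] tooly [0.908  0.2047 0.3655] ty ang 0.22171428676716165 tilt deg 21.441057450197963
```

```bash
python3 -m crank '[[2,0,0,-0.008,0.036,0,0.2],[2,0,0,-0.0085,0.037,0,0.2],[0,0,0,0,0,0,0.2],[0,0,0,0,0,0,0.2],[0,0,0,0,0,0,0.2]]' | tail -5; python3 -m crank '[[6,1.4,-20,0,0,0,0.2],[6,1.4,-20,0,0,0,0.2],[6,1.4,-18,0,0,0,0.2],[0,0,0,0,0,0,0.2],[0,0,0,0,0,0,0.2]]' | tail -5; python3 chk.py
```

```text
eef_pos: [0.5407, 0.1155, 0.1441]
orientation: [2.842, 0.002, 1.793]
contact_force: [-0.4, -0.4, -0.7]
finger_gap: 0.068
gripper_force: 0.0
eef_pos: [0.5582, 0.1187, 0.0862]
orientation: [2.844, 0.0, 1.791]
contact_force: [0.5, -0.1, 0.5]
finger_gap: 0.0685
gripper_force: 0.0
[-0.6537  0.5684  0.5134  2.1757 -1.0559  0.2977  0.9655] 18.4167 tcp [0.5582 0.1187 0.0862] toolz [ 0.2863  0.0637 -0.956 ] tooly [0.933  0.2085 0.2933] ty ang 0.21983626698671077 tilt deg 17.05600122603465
```

```bash
python3 -m crank '[[4,1,-10,0,0,0,0.2],[4.5,1,-11,0,0,0,0.2],[0,0,0,0,0,0,0.2],[0,0,0,0,0,0,0.2],[0,0,0,0,0,0,0.4]]' | tail -5; python3 chk.py; for i in 1 2 3; do python3 -m crank '[[0,0,0,0,0,0,1],[0,0,0,0,0,0,1],[0,0,0,0,0,0,1],[0,0,0,0,0,0,1],[0,0,0,0,0,0,1]]' 40 | tail -5; done; python3 chk.py
```

```text
eef_pos: [0.5673, 0.1212, 0.0664]
orientation: [2.842, 0.001, 1.792]
contact_force: [0.4, 1.1, 0.8]
finger_gap: 0.0581
gripper_force: 0.0
[-0.5719  0.5918  0.3929  2.1677 -1.062   0.2279  0.9679] 18.8333 tcp [0.5673 0.1212 0.0664] toolz [ 0.2882  0.0636 -0.9554] tooly [0.9322 0.2096 0.2952] ty ang 0.22119745197847293 tilt deg 17.167023178140273
eef_pos: [0.5668, 0.1217, 0.0656]
orientation: [2.843, 0.0, 1.792]
contact_force: [-4.5, -0.2, 6.4]
finger_gap: 0.0195
gripper_force: 41.8
eef_pos: [0.5668, 0.1218, 0.0656]
orientation: [2.843, 0.0, 1.792]
contact_force: [-4.8, 0.1, 7.0]
finger_gap: 0.0194
gripper_force: 41.8
eef_pos: [0.5668, 0.1218, 0.0656]
orientation: [2.843, 0.0, 1.792]
contact_force: [-5.4, -0.2, 7.1]
finger_gap: 0.0195
gripper_force: 41.8
[-0.5701  0.5924  0.3895  2.1681 -1.062   0.227   0.968 ] 20.0833 tcp [0.5668 0.1218 0.0656] toolz [ 0.2869  0.0644 -0.9558] tooly [0.9324 0.2102 0.294 ] ty ang 0.22171649513646335 tilt deg 17.099971621017993
```

```bash
python3 -m crank '[[-1,0,4,0,0,0,1],[-1,0,5,0,0,0,1],[-2,0,7,0,0,0,1],[0,0,15,0,0,0,1],[0,0,25,0,0,0,1]]' 90| tail -5;  python3 -m crank '[[0,0,30,-0.0131,0.0582,0,1],[0,0,30,-0.0131,0.0582,0,1],[0,0,25,-0.0131,0.0582,0,1],[0,0,20,-0.0131,0.0582,0,1],[0,0,5,-0.0131,0.0582,0,1]]' | tail -5; for i in 1 2 3; do python3 -m crank '[[-5.3,-16.7,0,0,0,0.0845,1],[-5.3,-16.7,0,0,0,0.0845,1],[-5.3,-16.7,0,0,0,0.0845,1],[-5.3,-16.7,0,0,0,0.0845,1],[-5.3,-16.7,0,0,0,0.0845,1]]' | tail -5; done; python3 -m crank '[[0,0,0,0,0,0,1],[0,0,0,0,0,0,1],[0,0,0,0,0,0,1],[0,0,0,0,0,0,1],[0,0,0,0,0,0,1]]' | tail -5; python3 chk.py; python3 - <<'E'
from fit import *
im,c=save('wrist','w6.png'); pickle.dump(c,open('w6.pkl','wb'))
t=sense()['eef_pos'];M=None
from scipy.spatial.transform import Rotation as R
M=R.from_euler('xyz',sense()['orientation']).as_matrix()
# column down the board centreline (tool x axis at the board's top): brightness profile vs distance
for off in (0,.006,-.006):
    out=[]
    for d in np.arange(.05,.11,.003):
        P=t+M[:,0]*d+M[:,1]*off-M[:,2]*.022
        u,v=np.round(proj(c,P)[0]).astype(int)
        out.append('%d:%s'%(round(d*1e3),list(map(int,im[v,u]))))
    print(off,' '.join(out))
E
```

```text
eef_pos: [0.5622, 0.1213, 0.1209]
orientation: [2.846, 0.001, 1.792]
contact_force: [0.6, 0.3, 0.1]
finger_gap: 0.0184
gripper_force: 87.9
eef_pos: [0.5645, 0.1216, 0.2356]
orientation: [3.139, 0.003, 1.793]
contact_force: [1.2, -0.1, -0.8]
finger_gap: 0.0189
gripper_force: 88.2
eef_pos: [0.5364, 0.0373, 0.2316]
orientation: [3.141, 0.001, 2.219]
contact_force: [-0.1, -0.6, -0.6]
finger_gap: 0.0188
gripper_force: 88.1
eef_pos: [0.5099, -0.0463, 0.2317]
orientation: [3.141, 0.001, 2.641]
contact_force: [-0.0, 0.4, -0.9]
finger_gap: 0.0188
gripper_force: 88.1
eef_pos: [0.4834, -0.1298, 0.2317]
orientation: [3.141, 0.001, 3.064]
contact_force: [-0.3, -0.5, -1.6]
finger_gap: 0.0185
gripper_force: 88.1
eef_pos: [0.4842, -0.1279, 0.2311]
orientation: [3.141, 0.0, 3.061]
contact_force: [-0.5, -0.1, -0.6]
finger_gap: 0.0187
gripper_force: 88.2
[-0.2656  0.3688  0.602   1.9022 -0.2557  0.9466  1.9458] 22.5833 tcp [ 0.4842 -0.1279  0.2311] toolz [ 0.0006  0.001  -1.    ] tooly [0.0808 0.9967 0.001 ] ty ang 1.4898594977247381 tilt deg 0.06472772538300987
0 50:[223, 200, 169] 53:[217, 193, 162] 
[... 393 characters left out ...]
69] 59:[215, 190, 156] 62:[219, 194, 161] 65:[221, 195, 163] 68:[226, 202, 172] 71:[219, 195, 164] 74:[218, 192, 160] 77:[222, 197, 165] 80:[179, 166, 158] 83:[191, 183, 176] 86:[192, 184, 178] 89:[190, 184, 176] 92:[189, 182, 175] 95:[181, 173, 167] 98:[170, 163, 156] 101:[27, 28, 30] 104:[27, 26, 31] 107:[86, 75, 63]
-0.006 50:[215, 189, 156] 53:[220, 197, 167] 56:[211, 187, 155] 59:[210, 184, 152] 62:[215, 191, 159] 65:[220, 198, 166] 68:[215, 192, 160] 71:[210, 182, 150] 74:[211, 186, 156] 77:[222, 199, 169] 80:[159, 137, 79] 83:[255, 246, 121] 86:[183, 176, 168] 89:[171, 164, 156] 92:[170, 163, 155] 95:[174, 167, 160] 98:[27, 27, 30] 101:[31, 33, 36] 104:[26, 28, 29] 107:[182, 155, 124]
```

```bash
python3 -m crank '[[-1.4,-1.4,-15,0,0,0,1],[-1,-1.3,-35,0,0,0,1],[0,0,-38,0,0,0,1],[0,0,-38,0,0,0,1],[0,0,-30,0,0,0,1]]' | tail -5; python3 -m crank '[[0,0,-7,0,0,0,1],[0,0,-7,0,0,0,1],[0,0,-6,0,0,0,1],[0,0,-3,0,0,0,1],[0,0,0,0,0,0,1]]' | tail -5;  python3 -m crank '[[0,0,-4,0,0,0,1],[0,0,-4,0,0,0,1],[0,0,-2,0,0,0,1],[0,0,0,0,0,0,1],[0,0,0,0,0,0,1]]' | tail -5
```

```text
eef_pos: [0.4811, -0.1307, 0.0729]
orientation: [3.141, -0.0, 3.061]
contact_force: [-0.1, 0.1, -0.7]
finger_gap: 0.0186
gripper_force: 88.2
eef_pos: [0.4822, -0.1316, 0.0529]
orientation: [3.141, 0.002, 3.06]
contact_force: [0.1, 0.3, 0.0]
finger_gap: 0.0184
gripper_force: 88.1
eef_pos: [0.4815, -0.1315, 0.0422]
orientation: [3.141, 0.001, 3.06]
contact_force: [-0.8, 0.7, -1.0]
finger_gap: 0.0188
gripper_force: 88.1
```

```bash
python3 -m crank '[[0,0,-3,0,0,0,1],[0,0,-2,0,0,0,1],[0,0,-1,0,0,0,1],[0,0,0,0,0,0,1],[0,0,0,0,0,0,1]]' | tail -5;  python3 -m crank '[[0,0,-2,0,0,0,1],[0,0,-1,0,0,0,1],[0,0,0,0,0,0,1],[0,0,0,0,0,0,1],[0,0,0,0,0,0,1]]' | tail -5
```

```text
eef_pos: [0.4815, -0.1315, 0.0361]
orientation: [3.141, 0.001, 3.06]
contact_force: [-0.5, -1.0, -1.5]
finger_gap: 0.0188
gripper_force: 88.1
eef_pos: [0.4815, -0.1315, 0.0332]
orientation: [3.141, 0.001, 3.06]
contact_force: [-0.6, -0.7, -0.6]
finger_gap: 0.0188
gripper_force: 88.1
```

```bash
python3 -m crank '[[0,0,-2,0,0,0,1],[0,0,-1,0,0,0,1],[0,0,0,0,0,0,1],[0,0,0,0,0,0,1],[0,0,0,0,0,0,1]]' | tail -5;  python3 -m crank '[[0,0,-1,0,0,0,1],[0,0,-1,0,0,0,1],[0,0,0,0,0,0,1],[0,0,0,0,0,0,1],[0,0,0,0,0,0,1]]' | tail -5
```

```text
eef_pos: [0.4815, -0.1315, 0.0302]
orientation: [3.141, 0.001, 3.06]
contact_force: [-0.2, -0.2, -0.6]
finger_gap: 0.0186
gripper_force: 88.1
eef_pos: [0.4815, -0.1315, 0.0282]
orientation: [3.141, 0.001, 3.06]
contact_force: [-0.8, 1.1, -0.5]
finger_gap: 0.0185
gripper_force: 88.1
```

```bash
python3 -m crank '[[0,0,-1,0,0,0,1],[0,0,-1,0,0,0,1],[0,0,0,0,0,0,1],[0,0,0,0,0,0,1],[0,0,0,0,0,0,1]]' | tail -5;  python3 -m crank '[[0,0,-1,0,0,0,1],[0,0,-1,0,0,0,1],[0,0,0,0,0,0,1],[0,0,0,0,0,0,1],[0,0,0,0,0,0,1]]' | tail -5; python3 - <<'E'
from fit import *
im,c=save('wrist','w7.png'); pickle.dump(c,open('w7.pkl','wb'))
# height of pine's top: end row along centreline, assuming centred end at 79-80 mm vs z
from scipy.spatial.transform import Rotation as R
s_=sense();t=s_['eef_pos'];M=R.from_euler('xyz',s_['orientation']).as_matrix()
u=proj(c,t+M[:,0]*.06-M[:,2]*.022)[0];print(u)
x=int(u[0])
for v in range(60,260,5):print(v,list(map(int,im[v,x])),end=' ')
print()
# width of top at d=45mm row
u=proj(c,t+M[:,0]*.045-M[:,2]*.026)[0];v=int(u[1]);print(u)
for k in range(240,400,4):print(k,list(map(int,im[v,k])),end=' ')
E
```

```text
eef_pos: [0.4815, -0.1315, 0.0261]
orientation: [3.141, 0.001, 3.06]
contact_force: [-0.0, -1.0, -0.8]
finger_gap: 0.0189
gripper_force: 88.1
eef_pos: [0.4815, -0.1315, 0.0254]
orientation: [3.14, 0.002, 3.06]
contact_force: [-4.9, 1.9, 21.1]
finger_gap: 0.0183
gripper_force: 91.5
[319.7398 153.2837]
60 [204, 146, 102] 65 [202, 146, 101] 70 [202, 143, 100] 75 [204, 147, 102] 80 [207, 172, 136] 85 [233, 211, 180] 90 [233, 209, 179] 95 [226, 202, 169] 100 [232, 209, 178] 105 [242, 218, 186] 110 [239, 215, 184] 115 [240, 217, 185] 120 [241, 218, 186] 125 [237, 213, 180] 130 [234, 210, 177] 135 [238, 214, 183] 140 [242, 219, 188] 145 [241, 219, 188] 150 [234, 209, 177] 155 [237, 214, 182] 160 [239, 217, 186] 165 [231, 206, 172] 170 [226, 200, 166] 175 [233, 210, 178] 180 [231, 207, 175] 185 [230, 205, 171] 190 [240, 217, 186] 195 [237, 215, 184] 200 [237, 214, 182] 205 [233, 208, 177] 210 [232, 207, 175] 215 [236, 212, 182] 220 [239, 216, 184] 225 [232, 209, 177] 230 [227, 200, 165] 235 [240, 216, 185] 240 [241, 218, 187] 245 [234, 209, 176] 250 [240, 217, 186] 255 [241, 218, 186] 
[319.6927 209.5925]
240 [114, 78, 54] 244 [112, 74, 50] 248 [116, 77, 53] 252 [195, 138, 95] 256 [209, 193, 191] 260 [235, 230, 232] 264 [183, 177, 180] 268 [163, 158, 160] 272 [160, 156, 156] 276 [159, 154, 156] 280 [173, 162, 156] 284 [221, 197, 165] 288 [236, 211, 179] 292 [237, 213, 181] 296 [237, 212, 179] 300 [236, 211, 179] 304 [234, 210, 177] 308 [230, 205, 172] 312 [233, 207, 174] 316 [233, 207, 174] 320 [233, 208, 175] 324 [235, 211, 180] 328 [236, 213, 182] 332 [239, 216, 186] 336 [237, 214, 183] 340 [235, 213, 182] 344 [234, 212, 182] 348 [237, 215, 183] 352 [179, 158, 130] 356 [118, 110, 108] 360 [127, 122, 124] 364 [155, 150, 151] 368 [212, 206, 209] 372 [210, 205, 206] 376 [233, 227, 229] 380 [219, 213, 215] 384 [128, 104, 96] 388 [118, 81, 57] 392 [117, 79, 53] 396 [143, 96, 63]
```

```bash
python3 -m crank '[[0,0,1.5,0,0,0,1],[0,0,0,0,0,0,0.6],[0,0,0,0,0,0,0.6],[0,0,0,0,0,0,0.6],[0,0,0,0,0,0,0.6]]' | tail -5;  python3 -m crank '[[0,0,5,0,0,0,0.6],[0,0,20,0,0,0,0.6],[0,0,38,0,0,0,0.6],[0,0,40,0,0,0,0.6],[0,0,40,0,0,0,0.6]]' | tail -5; python3 -m crank '[[0,0,40,0,0,0,0.4],[0,0,40,0,0,0,0.4],[0,0,20,0,0,0,0.4],[0,0,0,0,0,0,0.4],[0,0,0,0,0,0,0.4]]' | tail -5; python3 chk.py;  python3 - <<'E'
from fit import *
im,c=save('wrist','w8.png'); pickle.dump(c,open('w8.pkl','wb'))
p=[.4796,-.1585,-.0807]
def W(l):
    C,S=np.cos(p[2]),np.sin(p[2]); l=np.atleast_2d(l); return np.c_[p[0]+C*l[:,0]-S*l[:,1],p[1]+S*l[:,0]+C*l[:,1],l[:,2]]
def at(P):
    u,v=np.round(proj(c,P)[0]).astype(int); return list(map(int,im[v,u])) if 0<=u<640 and 0<=v<480 else None
for n,y,z in(('ply',-.0275,.075),('pine',.0275,.055)):
    print(n,'along');print([(x,at(W([x/1e3,y,z]))) for x in range(-92,-40,3)])
    for xx in (-.045,-.02): print('across',xx);print([(d,at(W([xx,y+d/1e3,z]))) for d in range(-20,21,2)])
E
```

```text
eef_pos: [0.4815, -0.1315, 0.0255]
orientation: [3.141, 0.0, 3.06]
contact_force: [0.4, 0.4, 1.3]
finger_gap: 0.0342
gripper_force: 0.0
eef_pos: [0.4806, -0.1318, 0.1702]
orientation: [3.141, -0.001, 3.059]
contact_force: [2.0, 0.1, 0.4]
finger_gap: 0.0341
gripper_force: 0.0
eef_pos: [0.4818, -0.1316, 0.2699]
orientation: [3.14, 0.003, 3.06]
contact_force: [-0.4, -0.1, -1.2]
finger_gap: 0.0512
gripper_force: 0.0
[-0.2957  0.3268  0.6434  1.8475 -0.228   1.0379  1.928 ] 27.6833 tcp [ 0.4818 -0.1316  0.2699] toolz [ 0.0034  0.0011 -1.    ] tooly [0.0813 0.9967 0.0013] ty ang 1.4893831748170265 tilt deg 0.203811908822894
ply along
[(-92, [179, 123, 83]), (-89, [187, 131, 88]), (-86, [184, 129, 86]), (-83, [179, 125, 83]), (-80, [192, 135, 90]), (-77, [197, 139, 96]), (-74, [191, 134, 92]), (-71, [184, 128, 86]), (-68, [198, 141, 96]), (-65, [108, 69, 47]), (-62, [59, 46, 37]), (-59, [181, 157, 125]), (-56, [210, 187, 154]), (-53, [208, 184, 150]), (-50, [203, 178, 145]), (-47, [203, 178, 146]), (-44, [199, 173, 140]), (-41, [208, 184, 151])]
across -0.045
[(-20, [99, 65, 43]), (-18, [99
[... 1607 characters left out ...]
), (2, [212, 189, 159]), (4, [214, 191, 161]), (6, [213, 190, 160]), (8, [208, 184, 153]), (10, [107, 96, 87]), (12, [108, 104, 105]), (14, [169, 163, 165]), (16, [212, 206, 208]), (18, [177, 169, 170]), (20, [103, 69, 47])]
across -0.02
[(-20, [190, 134, 91]), (-18, [190, 135, 92]), (-16, [190, 134, 91]), (-14, [99, 71, 57]), (-12, [53, 51, 48]), (-10, [140, 121, 97]), (-8, [201, 177, 145]), (-6, [207, 183, 152]), (-4, [212, 187, 155]), (-2, [210, 185, 153]), (0, [211, 186, 154]), (2, [212, 188, 156]), (4, [212, 188, 156]), (6, [214, 190, 159]), (8, [211, 187, 155]), (10, [138, 119, 95]), (12, [26, 25, 22]), (14, [78, 53, 37]), (16, [108, 71, 48]), (18, [110, 74, 50]), (20, [160, 108, 72])]
```

```bash
for i in 1 2 3; do python3 -m crank '[[7.5,-1.76,0,0,0,-0.104,0.4],[7.5,-1.76,0,0,0,-0.104,0.4],[7.5,-1.76,0,0,0,-0.104,0.4],[7.5,-1.76,0,0,0,-0.104,0.4],[7.5,-1.76,0,0,0,-0.104,0.4]]' | tail -5; done;  python3 -m crank '[[0,0,-38,0,0,0,0.4],[0,0,-38,0,0,0,0.4],[0,0,-34,0,0,0,0.4],[0,0,0,0,0,0,0.4],[0,0,0,0,0,0,0.4]]' | tail -5; python3 chk.py
```

```text
eef_pos: [0.5185, -0.1402, 0.2672]
orientation: [-3.141, -0.002, 2.534]
contact_force: [-0.4, -0.0, -0.6]
finger_gap: 0.0515
gripper_force: 0.0
eef_pos: [0.5561, -0.149, 0.267]
orientation: [-3.14, -0.001, 2.014]
contact_force: [0.3, 0.0, 0.3]
finger_gap: 0.0512
gripper_force: 0.0
eef_pos: [0.5937, -0.1578, 0.2669]
orientation: [-3.14, 0.001, 1.494]
contact_force: [-0.5, -0.3, -0.0]
finger_gap: 0.0513
gripper_force: 0.0
eef_pos: [0.5926, -0.1577, 0.1569]
orientation: [-3.137, 0.001, 1.499]
contact_force: [-0.2, -0.1, 1.9]
finger_gap: 0.0513
gripper_force: 0.0
[-0.3369  0.7432  0.9344  1.7192 -0.6793  1.0421  0.764 ] 29.4 tcp [ 0.5926 -0.1577  0.1569] toolz [-0.0041 -0.0003 -1.    ] tooly [ 0.9974 -0.0717 -0.0041] ty ang -0.07178421803974068 tilt deg 0.238003525514984
```

```bash
python3 -m crank '[[0,0,-28,0,0,0,0.4],[0,0,-27,0,0,0,0.4],[0,0,0,0,0,0,0.4],[0,0,0,0,0,0,1],[0,0,0,0,0,0,1]]' 60| tail -5; python3 -m crank '[[0,0,0,0,0,0,1],[0,0,0,0,0,0,1],[0,0,0,0,0,0,1],[0,0,0,0,0,0,1],[0,0,0,0,0,0,1]]' 60| tail -5;python3 -m crank '[[-8,0.65,0,0,0,0,1],[-20,1.6,0,0,0,0,1],[-27,2.2,0,0,0,0,1],[-27,2.2,0,0,0,0,1],[-20,1.6,0,0,0,0,1]]' | tail -5;python3 -m crank '[[-8,0.6,0,0,0,0,1],[-4,0.3,0,0,0,0,1],[-2,0.2,0,0,0,0,1],[0,0,0,0,0,0,1],[0,0,0,0,0,0,1]]' | tail -5
```

```text
eef_pos: [0.595, -0.1589, 0.1062]
orientation: [3.138, 0.002, 1.5]
contact_force: [0.7, 0.0, 0.6]
finger_gap: 0.0278
gripper_force: 0.0
eef_pos: [0.5931, -0.1585, 0.1061]
orientation: [3.14, 0.0, 1.499]
contact_force: [-6.7, 1.0, 12.9]
finger_gap: 0.0103
gripper_force: 59.9
eef_pos: [0.4923, -0.1508, 0.1061]
orientation: [3.136, 0.002, 1.499]
contact_force: [2.9, -1.9, 5.4]
finger_gap: 0.0105
gripper_force: 59.9
eef_pos: [0.4792, -0.1498, 0.1061]
orientation: [3.136, 0.001, 1.499]
contact_force: [-1.7, -0.3, 11.4]
finger_gap: 0.01
gripper_force: 60.6
```

```bash
python3 -m crank '[[-2,0.2,0,0,0,0,1],[-2,0.1,0,0,0,0,1],[-1,0,0,0,0,0,1],[0,0,0,0,0,0,1],[0,0,0,0,0,0,1]]' | tail -5; python3 chk.py
```

```text
eef_pos: [0.4782, -0.1497, 0.1061]
orientation: [3.131, 0.003, 1.501]
contact_force: [13.3, -2.0, -2.9]
finger_gap: 0.0101
gripper_force: 59.1
[-0.3498  0.6545  0.891   2.0709 -0.7557  0.7634  0.9477] 31.4833 tcp [ 0.4782 -0.1497  0.1061] toolz [ 0.0106 -0.0039 -0.9999] tooly [ 0.9975 -0.0701  0.0109] ty ang -0.07015626657998039 tilt deg 0.6498240127492929
```

At the front stop, with a 13 N reaction. Next I release, rise and check numerically.

```bash
python3 -m crank '[[3,-0.2,0,0,0,0,1],[0,0,0,0,0,0,0.4],[0,0,0,0,0,0,0.4],[0,0,0,0,0,0,0.4],[0,0,0,0,0,0,0.4]]' | tail -5; python3 -m crank '[[0,0,8,0,0,0,0.4],[0,0,25,0,0,0,0.4],[0,0,38,0,0,0,0.4],[0,0,38,0,0,0,0.4],[0,0,38,0,0,0,0.4]]' | tail -5; python3 -m crank '[[0,20,0,0,0,0,0.4],[0,20,0,0,0,0,0.4],[0,10,0,0,0,0,0.4],[0,0,0,0,0,0,0.4],[0,0,0,0,0,0,0.4]]' | tail -5; python3 - <<'E'
from fit import *
im,c=save('wrist','w9.png')
p=[.4796,-.1585,-.0807]
def W(l):
    C,S=np.cos(p[2]),np.sin(p[2]); l=np.atleast_2d(l); return np.c_[p[0]+C*l[:,0]-S*l[:,1],p[1]+S*l[:,0]+C*l[:,1],l[:,2]]
def at(P):
    u,v=np.round(proj(c,P)[0]).astype(int); return list(map(int,im[v,u])) if 0<=u<640 and 0<=v<480 else None
h=cv2.cvtColor(im,cv2.COLOR_RGB2HSV);m=((h[...,0]<6)|(h[...,0]>174))&(h[...,1]>190)&(h[...,2]>80)
ys,xs=np.nonzero(m);print('red',len(xs),atz(c,[(np.median(xs),np.median(ys))],.118),'expect',W([0,0,.118]))
for n,y,z in(('ply',-.0275,.075),('pine',.0275,.055)):
    print(n,[(x,at(W([x/1e3,y,z]))) for x in range(-86,-50,4)],[(x,at(W([x/1e3,y,z]))) for x in range(50,92,4)])
    print('across',[(d,at(W([-.045,y+d/1e3,z]))) for d in range(-14,15,2)])
E
```

```text
eef_pos: [0.4759, -0.1484, 0.104]
orientation: [3.14, 0.0, 1.5]
contact_force: [0.9, 0.1, -0.1]
finger_gap: 0.051
gripper_force: 0.0
eef_pos: [0.475, -0.1488, 0.2527]
orientation: [-3.141, 0.001, 1.499]
contact_force: [1.1, 0.3, 0.4]
finger_gap: 0.0515
gripper_force: 0.0
eef_pos: [0.4758, -0.0983, 0.251]
orientation: [3.141, 0.001, 1.501]
contact_force: [0.3, 0.2, -0.1]
finger_gap: 0.0512
gripper_force: 0.0
red 254 [[ 0.4829 -0.1375  0.118 ]] expect [[ 0.4796 -0.1585  0.118 ]]
ply [(-86, [84, 84, 85]), (-82, [85, 85, 85]), (-78, [40, 39, 39]), (-74, [20, 20, 21]), (-70, [17, 17, 17]), (-66, [83, 55, 37]), (-62, [173, 128, 100]), (-58, [184, 161, 130]), (-54, [192, 168, 135])] [(50, [199, 175, 143]), (54, [27, 24, 22]), (58, [19, 15, 15]), (62, [16, 16, 19]), (66, [54, 54, 54]), (70, [85, 84, 86]), (74, [86, 85, 86]), (78, [83, 83, 82]), (82, [21, 26, 27]), (86, [21, 23, 26]), (90, [29, 26, 29])]
across [(-14, [96, 91, 93]), (-12, [97, 93, 93]), (-10, [147, 127, 108]), (-8, [190, 164, 133]), (-6, [198, 175, 144]), (-4, [198, 175, 142]), (-2, [193, 169, 135]), (0, [191, 167, 134]), (2,
[... 258 characters left out ...]
5, 154]), (-66, [206, 182, 151]), (-62, [206, 182, 151]), (-58, [203, 177, 146]), (-54, [203, 180, 148])] [(50, [208, 184, 154]), (54, [211, 187, 157]), (58, [208, 184, 152]), (62, [210, 186, 156]), (66, [204, 181, 150]), (70, [200, 174, 142]), (74, [208, 185, 154]), (78, [206, 182, 150]), (82, [166, 116, 79]), (86, [170, 117, 76]), (90, [168, 115, 77])]
across [(-14, [196, 189, 192]), (-12, [139, 134, 136]), (-10, [156, 142, 132]), (-8, [198, 176, 146]), (-6, [205, 181, 150]), (-4, [203, 179, 147]), (-2, [202, 178, 146]), (0, [202, 178, 147]), (2, [203, 179, 149]), (4, [206, 182, 153]), (6, [206, 183, 152]), (8, [198, 174, 144]), (10, [144, 124, 99]), (12, [89, 75, 59]), (14, [91, 75, 62])]
```

```bash
python3 -c "
from cell import *
print(close_job())"
```

```text
the job is handed in; nothing more can be done
None
```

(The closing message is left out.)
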